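Shut the pressure pot and pull its cover down evenly

TASK

Get the curing pot ready for pressure: swing its hinged cover gently down onto the gasket, without letting it slam. Then tighten the four wing screws evenly in cross order, clockwise until they come up solid: one and the one diagonally opposite first, then the other two. Leave the other things on the bench where they are.

Things in the scene. Friction and masses are not known exactly. Their poses are not given: they have to be found in the camera images.
- pot: Cast aluminium pressure pot, 166 mm across, bolted to the bench, with its hinged cover and four wing screws. Origin: centre of its underside. x points from its front to the hinge at its back, y to its left, z up; the front faces roughly towards the robot. With the cover down, its plate's top is 120 mm above the bench; a gauge and valve on the cover's middle (34 mm radius) reach 160 mm.
- cover (a joint): Opening angle, rad, of the pot's round cover (187 mm across, 12 mm plate, low dome, hinged at the back). 0 = fully down on the gasket (a stop); it starts standing open at 0.85 to 1.2. The hinge is stiff: the cover stays at whatever angle it is left; about 3 to 10 N on the tongue pushes it down.
- hinge (a point): Middle of the cover's hinge axis, fixed on the pot, 115 mm behind the pot's centre and 108 mm above the bench. Axes are the pot's; the hinge axis runs along y.
- tongue (a point): Flat lifting tongue, 54 mm wide and 12 mm thick, sticking out 40 mm past the cover's front rim. Point: on its outer (top) face, on its middle line, 18 mm short of its end, 230 mm from the hinge axis along the cover and 12 mm off it square to the cover. Axes are the cover's: z outward from the face (up when down), x towards the hinge.
- screw_fl (a joint): Turning of the front left wing screw, rad; clockwise from above counts up. Starts slack at 0 to 0.35, turns stiffly (0.25 N m), stays where it is left and comes up solid at 1.4: fully tight. Its partner, diagonally across the cover, is the back right one.
- wing_fl (a point): The front left wing screw, dark steel, captive in a lug of the cover at -71 mm in x, +71 mm in y from the pot's centre. Point: on its axis, half-way up its wings, 33 mm above the lug; 153 mm above the bench when the cover is down. Wings: one upright blade 62 long, 9 thick, 26 mm high on a hub 24 mm across. x along the blade, z outward along the axis. Fully tight, the blade points at the cover's centre.
- screw_fr (a joint): Turning of the front right wing screw, rad; clockwise from above counts up. Starts slack at 0 to 0.35, turns stiffly (0.25 N m), stays where it is left and comes up solid at 1.4: fully tight. Its partner, diagonally across the cover, is the back left one.
- wing_fr (a point): The front right wing screw, dark steel, captive in a lug of the cover at -71 mm in x, -71 mm in y from the pot's centre. Point: on its axis, half-way up its wings, 33 mm above the lug; 153 mm above the bench when the cover is down. Wings: one upright blade 62 long, 9 thick, 26 mm high on a hub 24 mm across. x along the blade, z outward along the axis. Fully tight, the blade points at the cover's centre.
- screw_br (a joint): Turning of the back right wing screw, rad; clockwise from above counts up. Starts slack at 0 to 0.35, turns stiffly (0.25 N m), stays where it is left and comes up solid at 1.4: fully tight. Its partner, diagonally across the cover, is the front left one.
- wing_br (a point): The back right wing screw, dark steel, captive in a lug of the cover at +71 mm in x, -71 mm in y from the pot's centre. Point: on its axis, half-way up its wings, 33 mm above the lug; 153 mm above the bench when the cover is down. Wings: one upright blade 62 long, 9 thick, 26 mm high on a hub 24 mm across. x along the blade, z outward along the axis. Fully tight, the blade points at the cover's centre.
- screw_bl (a joint): Turning of the back left wing screw, rad; clockwise from above counts up. Starts slack at 0 to 0.35, turns stiffly (0.25 N m), stays where it is left and comes up solid at 1.4: fully tight. Its partner, diagonally across the cover, is the front right one.
- wing_bl (a point): The back left wing screw, dark steel, captive in a lug of the cover at +71 mm in x, +71 mm in y from the pot's centre. Point: on its axis, half-way up its wings, 33 mm above the lug; 153 mm above the bench when the cover is down. Wings: one upright blade 62 long, 9 thick, 26 mm high on a hub 24 mm across. x along the blade, z outward along the axis. Fully tight, the blade points at the cover's centre.
- flask: Closed brass denture flask, about 100 x 108 x 58 mm with its bolts, loose beside the pot; origin under its centre. Leave it where it is.
- bowl: Dark rubber mixing bowl, 120 mm across and 62 mm high, loose beside the pot; origin under its centre. Leave it where it is.
- cast: Plaster cast of a jaw, 62 x 68 x 37 mm, loose on the bench; origin under its centre. Leave it where it is.
- spatula: Plaster spatula 190 mm long, wooden handle, lying on the bench. Leave it where it is.

How it is judged:
By the outcome, as a careful person would: the job done as asked, in the order asked, and still so for the second after the job is handed in, with the robot touching nothing.
It also fails if it takes over 72 s, if anything falls off the work surface, if the arm or the gripper's body presses on something with over 40 N, if the wrist force passes 120 N, or if a joint passes its speed limit or range.

ROBOT

A 7-joint arm with a two-finger parallel gripper is mounted at the origin on the work surface. World frame = base frame: x ahead of the robot, y to its left, z up, the work surface at z = 0. Lengths are in mm, angles in rad, forces in N, time in s.
With the tool pointing down it reaches from about 400 to 875 mm from the base axis. Payload 4.4 kg.
Tool frame: the origin (TCP) lies at the very end of the fingers, on their centre line; the grasp point (between the pads) lies 19 mm behind it; y points along the fingers, z is the direction in which the jaws open and shut, and the axes are right-handed (so a half turn about y gives the same grasp; the last joint's range is limited). The gripper opens to 85 mm and grips with 20 to 120 N. Pads are 22 mm wide; open, the fingers measure 114 mm over their backs; the gripper's body (76 mm by 85 mm) begins 54 mm behind the grasp point. The pads swing forward as they close: fully open they stand 13 mm farther back than shut.
Start: joints at [1.122, 0.628, 0.038, 1.517, -0.027, 0.996, -0.02], TCP at [242.816, -602.958, 231.313] pointing down, gripper open.
Joint ranges: [-3.06, 3.06], [-0.37, 2.12], [-1.25, 1.32], [0.18, 2.47], [-1.1, 4.24], [0.23, 1.98], [-2.94, 2.94]. Speed limits (rad/s): [2.57, 2.57, 3.14, 3.14, 3.14, 3.14, 3.14].

INTERFACE

Orientations are given as [roll, pitch, yaw] about the fixed x, y, z axes, in that order (R = Rz(yaw) Ry(pitch) Rx(roll)).
In Python, from cell import read_state, get_image, finish_job gives the robot as it stands. The module is installed in compiled form; this text tells all that it offers.
- The arm moves only by the tool servo_tool, never from a script. Its argument "increments" is a list of rows, each an object of numbers: "dx", "dy", "dz": the shift along the world's x, y, z in cm; "ax", "ay", "az": the turn, a rotation vector about the world's x, y, z in rad; "claw": the closure, from -1 (fully open) to 1 (shut). A call has 1 to 8 rows; each row is the pose to reach, as a shift and turn from the pose commanded when the call began; what a row does not reach only later rows make up. A row lasts 1/12 s, in which the tool goes at most 41.7 mm and 7.16 degrees, less where a joint would pass 70% of its speed; a pose out of reach is approached as far as the arm can. A call with a gripper value outside its range is refused whole. The fingers move at their own pace and stop on an object; the grip force is fixed at half the most. Time passes only in rows, so rows that repeat a pose let the fingers close. It gives the time, the measured TCP pose, the force and the opening at its end, in the units of the state.
- read_state(): the state, without advancing time (a new reading comes with each control period).
- get_image(name): name is "scene" or "top" or "wrist"; returns a dict with "color" (480x640x3 uint8, red, green, blue), "fov_y" (degrees; the focal length in pixels is half the picture's height over the tangent of half this angle, whatever the lens; pixels are square), "cx", "cy" (the principal point, pixels), "R" (3x3) and "t" (3): a world point X has camera coordinates R X + t. Camera axes: x right, y down, z forward; pixel columns grow to the right and rows downward; lengths in mm; the calibration is good to about 2 mm. A picture is of the moment at which its call begins. There is no depth.
- finish_job(): hands the job in, once; it reports no verdict.
The state is a dict: "clock": time; "qpos": joint angles; "qd": joint speeds; "tau": joint torques, N m; "eef_pos": TCP position; "tool_rot": TCP orientation; "force": force on the tool from outside, world axes, zero at the start; "torque": the same for the moment, N m; "width": finger opening in mm.
Only numpy, scipy, OpenCV 4.12 (cv2) and the standard library are available. Lean on these libraries where they do the work, as an engineer would, in place of code of your own. Each camera call takes 0.05 s, during which the arm holds its last target.

## Working session

There is one attempt and no reset: what is moved stays moved. The work goes in short steps, Python scripts to look and compute and a tool call to move; the robot and the scene stay as the last step left them, time stands still between calls to the robot, and variables do not carry over. Pictures are saved under pics/ and viewed, and the job is handed in when it is done.

Besides the shell and the picture viewer there is one more tool, called as name(argument=value, ...), one argument or row to a line, values as JSON. servo_tool: Moves the arm, as the interface text tells. Its arguments: {"type":"object","properties":{"increments":{"type":"array","items":{"type":"object","properties":{"dx":{"type":"number"},"dy":{"type":"number"},"dz":{"type":"number"},"ax":{"type":"number"},"ay":{"type":"number"},"az":{"type":"number"},"claw":{"type":"number"}}}}},"required":["increments"]}

```bash
mkdir -p pics; cat > h.py <<'E'
import numpy as np, cv2, pickle
from cell import read_state, get_image, finish_job
def grab(n,f):
    d=get_image(n); cv2.imwrite('pics/'+f+'.png',d['color'][:,:,::-1]); pickle.dump(d,open('pics/'+f+'.pkl','wb')); return d
def load(f): return pickle.load(open('pics/'+f+'.pkl','rb'))
def F(d): return d['color'].shape[0]/2/np.tan(np.radians(d['fov_y'])/2)
def proj(d,X):
    c=np.asarray(d['R'])@np.asarray(X,float)+np.asarray(d['t']); f=F(d); return np.array([d['cx']+f*c[0]/c[2],d['cy']+f*c[1]/c[2]])
def ray(d,p):
    R=np.asarray(d['R']);f=F(d); v=R.T@np.array([(p[0]-d['cx'])/f,(p[1]-d['cy'])/f,1.]); return -R.T@np.asarray(d['t']), v/np.linalg.norm(v)
def onz(d,p,z):
    o,v=ray(d,p); return o+v*(z-o[2])/v[2]
def tri(d1,p1,d2,p2):
    o1,v1=ray(d1,p1);o2,v2=ray(d2,p2)
    A=np.stack([v1,-v2],1); s=np.linalg.lstsq(A,o2-o1,rcond=None)[0]
    a=o1+s[0]*v1;b=o2+s[1]*v2; return (a+b)/2, np.linalg.norm(a-b)
E
python3 - <<'E'
from h import *
for n in('scene','top','wrist'):
    d=grab(n,n+'0'); print(n,d['fov_y'],d['cx'],d['cy'],np.round(-np.asarray(d['R']).T@d['t']),np.round(d['R'],2).tolist())
print(read_state())
E
```

```text
scene 55.13062287071571 315.62740828837576 247.84926559178442 [ 848. -401.  915.] [[0.8, 0.6, -0.01], [0.49, -0.66, -0.57], [-0.35, 0.46, -0.82]]
top 51.73950583320309 316.4843033879506 237.60517914156117 [ 284.   56. 1196.] [[-0.02, -1.0, 0.0], [-0.98, 0.01, -0.19], [0.19, -0.01, -0.98]]
wrist 67.88508921596079 321.949100626456 240.39473446574812 [ 319. -573.  374.] [[0.37, -0.93, -0.0], [-0.88, -0.35, 0.32], [-0.3, -0.12, -0.95]]
{'clock': 0.15, 'qpos': array([ 1.12218983,  0.62914764,  0.03846273,  1.51809351, -0.0270028 ,
        0.99628808, -0.02002156]), 'qd': array([ 8.16406661e-05, -1.79232611e-03,  2.67552293e-03, -3.56110609e-03,
       -2.23027813e-04,  6.05201962e-05, -2.66531692e-04]), 'tau': array([ 1.43614230e-03, -5.63789749e+01,  1.22747138e+00, -1.93648785e+01,
        1.11275213e-02,  7.42555334e-03, -4.54749591e-05]), 'eef_pos': array([ 242.64865946, -602.52798861,  230.60586246]), 'tool_rot': array([-1.57221465e+00, -1.22569699e-05, -2.75881982e+00]), 'force': array([ 0.1469643 , -0.92836741, -0.36087586]), 'torque': array([-0.01468923,  0.00632906,  0.09380522]), 'width': 85.35525396509121}
```

View pics/scene0.png

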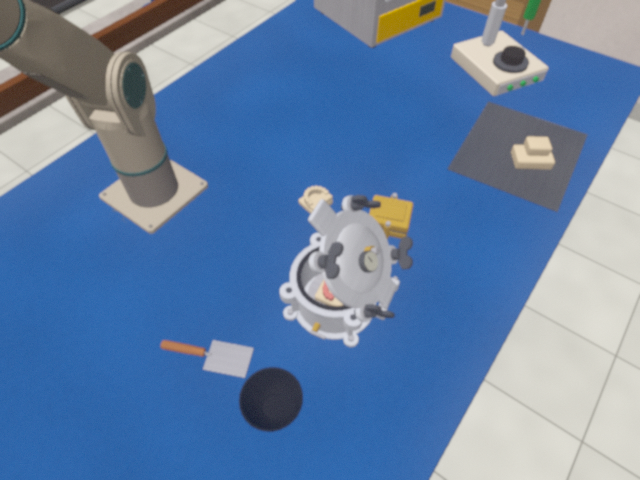

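View pics/top0.png

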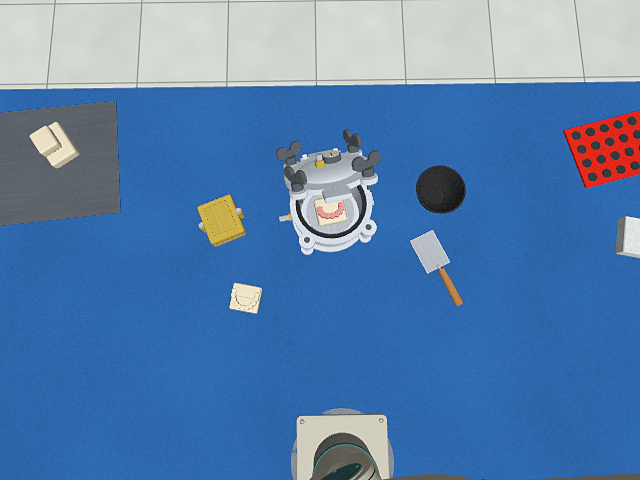

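```bash
python3 - <<'E'
import cv2
a=cv2.imread('pics/top0.png')[115:265,255:405]; cv2.imwrite('pics/tz.png',cv2.resize(a,(600,600),interpolation=cv2.INTER_CUBIC))
a=cv2.imread('pics/scene0.png')[185:355,260:430]; cv2.imwrite('pics/sz.png',cv2.resize(a,(595,595),interpolation=cv2.INTER_CUBIC))
E
```

```text
(no output)
```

View pics/tz.png

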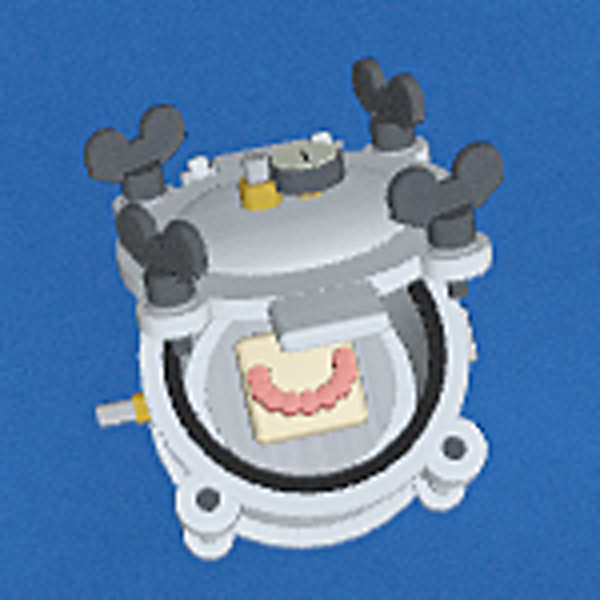

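View pics/sz.png

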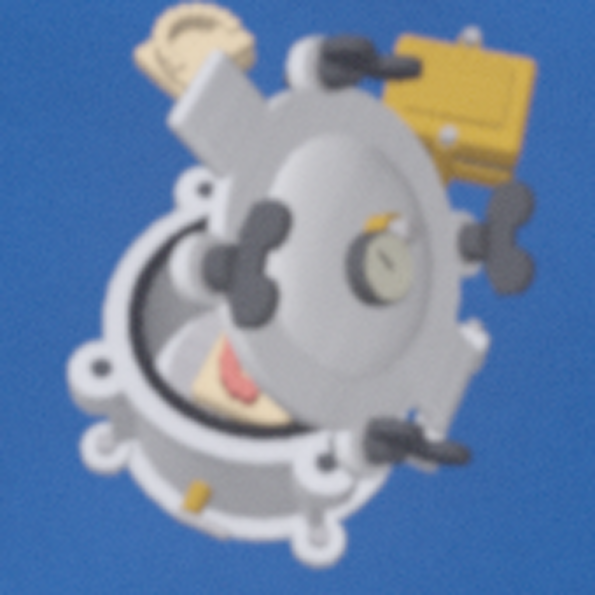

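```bash
python3 - <<'E'
from h import *
t=load('top0');s=load('scene0')
T=lambda u,v:(255+u/4-.375,115+v/4-.375); S=lambda u,v:(260+u/3.5-.36,185+v/3.5-.36)
fl,e1=tri(t,T(207,500),s,S(205,188)); fr,e2=tri(t,T(453,447),s,S(100,368))
print(fl,e1,fr,e2,np.linalg.norm(fl-fr))
h=(fl[2]+fr[2])/2
br=onz(s,S(325,463),h); print(br, np.linalg.norm(br[:2]-fr[:2]))
for z in (100,106,108):
  print(z,[onz(t,T(207,500),z),onz(t,T(453,447),z),onz(s,S(205,188),z),onz(s,S(100,368),z),onz(s,S(325,463),z)])
# tongue end corners: top  / scene
# scene: far end of tongue edge outer corners (222,52),(170,118)
# top: lower edge of tongue outer face: (272,318)->? 
E
```

```text
[490.78220338  73.80669629 105.44978799] 2.3523197485493705 [518.99307937 -65.44136807 104.99819816] 1.7204827014911641 142.0777283281992
[658.19775149 -37.60321936 105.22399307] 141.96092160689614
100 [array([490.99792276,  73.02559653, 100.        ]), array([519.50162483, -66.65137505, 100.        ]), array([489.09603217,  77.96415804, 100.        ]), array([517.50454988, -62.69446996, 100.        ]), array([656.97404884, -35.26071184, 100.        ])]
106 [array([489.86401948,  72.93376333, 106.        ]), array([518.21168099, -65.97856118, 106.        ]), array([491.73711156,  74.44033189, 106.        ]), array([519.93653961, -65.18303391, 106.        ]), array([658.37952848, -37.95119111, 106.        ])]
108 [array([489.48605172,  72.90315227, 108.        ]), array([517.78169971, -65.75428989, 108.        ]), array([492.61747136,  73.26572317, 108.        ]), array([520.74720285, -66.01255522, 108.        ]), array([658.84802169, -38.84801754, 108.        ])]
```

```bash
cat >> h.py <<'E'
YAW=0.199; C=np.array([574.5,18.1,0.])
cx,sx=np.cos(YAW),np.sin(YAW); RP=np.array([[cx,-sx,0],[sx,cx,0],[0,0,1.]])
def P(p): return C+RP@np.asarray(p,float)
def Pi(w): return RP.T@(np.asarray(w)-C)
def cov(th,r,n,y=0): return P([115-r*np.cos(th)+n*np.sin(th),y,108+r*np.sin(th)+n*np.cos(th)])
def yplane(d,p,y0):
    o,v=ray(d,p); o=Pi(o);v=RP.T@v; return o+v*(y0-o[1])/v[1]
E
python3 - <<'E'
from h import *
t=load('top0');s=load('scene0')
T=lambda u,v:(255+u/4-.375,115+v/4-.375); S=lambda u,v:(260+u/3.5-.36,185+v/3.5-.36)
for p,y in ((S(222,52),27),(S(170,118),-27),(S(196,85),0)):
    q=yplane(s,p,y); a=q-np.array([115,0,108]); L=np.hypot(a[0],a[2]); print(q.round(1),L, np.arctan2(a[2],-a[0])-np.arctan2(12,248))
for th in (.85,.95,1.,1.05,1.1,1.2):
  print(th,[(proj(s,cov(th,248,12,y))-[260,185])*3.5 for y in(27,-27)],[(proj(t,cov(th,248,12,y))-[255,115])*4 for y in(27,-27)])
E
```

```text
[-38.8  27.  295.8] 242.73336699917343 0.8359876754892777
[-41.8 -27.  301.7] 249.18926052930482 0.8418086226781932
[-40.6   0.  298.1] 245.6360363971574 0.8363279837033032
0.85 [array([219.3492651 ,  41.73159529]), array([172.68450369, 117.46199551])] [array([274.73258288, 334.37429948]), array([387.38756965, 310.74234869])]
0.95 [array([256.50267819,  35.27656495]), array([210.15952437, 112.44236191])] [array([265.86035598, 284.73069232]), array([379.82701732, 260.95345136])]
1.0 [array([276.59314581,  33.3410329 ]), array([230.50234435, 111.24443425])] [array([261.0893279 , 258.93548651]), array([375.61648098, 235.10918285])]
1.05 [array([297.63180776,  32.31345779]), array([251.85594952, 110.96591883])] [array([256.11841574, 232.62980568]), array([371.13780825, 208.77065229])]
1.1 [array([319.56293708,  32.2246913 ]), array([274.16513933, 111.6360566 ])] [array([250.96733917, 205.9249167 ]), array([366.40764023, 182.04936141])]
1.2 [array([365.83907938,  34.9665854 ]), array([321.38594024, 115.91773862])] [array([240.21126056, 151.78570323]), array([356.26911896, 127.92706432])]
```

```bash
python3 - <<'E'
from h import *
s=read_state(); print(s['eef_pos'],s['tool_rot'])
for th in (1.0,.9,.85,.8,.7,.6,.5,.4,.3,.2,.15,.1,.05,.02,0,-.02):
  print(th,cov(th,230,12+12*np.sin(max(th,0))).round(1))
E
```

```text
[ 242.64865946 -602.52798861  230.60586246] [-1.57221465e+00 -1.22569699e-05 -2.75881982e+00]
1.0 [583.6  19.9 313.5]
0.9 [563.5  15.9 301.5]
0.85 [553.9  13.9 294.7]
0.8 [544.6  12.1 287.3]
0.7 [527.2   8.6 271.3]
0.6 [511.5   5.4 253.4]
0.5 [497.7   2.6 233.8]
0.4 [4.859e+02 2.000e-01 2.129e+02]
0.3 [476.3  -1.7 190.8]
0.2 [469.1  -3.2 167.8]
0.15 [466.3  -3.7 156. ]
0.1 [464.2  -4.1 144.1]
0.05 [462.7  -4.5 132.1]
0.02 [462.1  -4.6 124.8]
0 [461.8  -4.6 120. ]
-0.02 [461.6  -4.7 115.4]
```

servo_tool(
  increments=[
    {"dx":1,"dy":2,"dz":3,"claw":1},
    {"dx":3,"dy":5,"dz":5,"claw":1},
    {"dx":5,"dy":8,"dz":7,"claw":1},
    {"dx":7,"dy":11,"dz":9,"claw":1},
    {"dx":9,"dy":14,"dz":11,"claw":1},
    {"dx":11,"dy":17,"dz":13,"claw":1},
    {"dx":13,"dy":20,"dz":15,"claw":1},
    {"dx":15,"dy":23,"dz":16,"claw":1},
  ],
)

```text
invalid input at $.increments[0]: expected keys dx, dy, dz, ax, ay, az, claw
```

servo_tool(
  increments=[
    {"dx":1,"dy":2,"dz":3,"ax":0,"ay":0,"az":0,"claw":1},
    {"dx":3,"dy":5,"dz":5,"ax":0,"ay":0,"az":0,"claw":1},
    {"dx":5,"dy":8,"dz":7,"ax":0,"ay":0,"az":0,"claw":1},
    {"dx":7,"dy":11,"dz":9,"ax":0,"ay":0,"az":0,"claw":1},
    {"dx":9,"dy":14,"dz":11,"ax":0,"ay":0,"az":0,"claw":1},
    {"dx":11,"dy":17,"dz":13,"ax":0,"ay":0,"az":0,"claw":1},
    {"dx":13,"dy":20,"dz":15,"ax":0,"ay":0,"az":0,"claw":1},
    {"dx":15,"dy":23,"dz":16,"ax":0,"ay":0,"az":0,"claw":1},
  ],
)

```text
clock: 0.82
eef_pos: [394.0, -371.9, 393.7]
tool_rot: [-1.568, 0.002, -2.759]
force: [0.4, 0.4, 0.9]
width: 0.0
```

servo_tool(
  increments=[
    {"dx":1.7,"dy":3.4,"dz":0,"ax":0,"ay":0,"az":0,"claw":1},
    {"dx":3.4,"dy":6.9,"dz":0,"ax":0,"ay":0,"az":0,"claw":1},
    {"dx":5.1,"dy":10.3,"dz":0,"ax":0,"ay":0,"az":0,"claw":1},
    {"dx":6.8,"dy":13.8,"dz":0,"ax":0,"ay":0,"az":0,"claw":1},
    {"dx":8.5,"dy":17.2,"dz":0,"ax":0,"ay":0,"az":0,"claw":1},
    {"dx":10.2,"dy":20.6,"dz":0,"ax":0,"ay":0,"az":0,"claw":1},
    {"dx":11.9,"dy":24,"dz":0,"ax":0,"ay":0,"az":0,"claw":1},
    {"dx":13.6,"dy":27.5,"dz":0,"ax":0,"ay":0,"az":0,"claw":1},
  ],
)

```text
clock: 1.48
eef_pos: [529.1, -96.4, 391.2]
tool_rot: [-1.571, -0.0, -2.759]
force: [0.8, -1.3, 0.6]
width: -0.0
```

servo_tool(
  increments=[
    {"dx":1.8,"dy":3.5,"dz":0,"ax":0,"ay":0,"az":0,"claw":1},
    {"dx":3.4,"dy":7,"dz":-1.5,"ax":0,"ay":0,"az":0,"claw":1},
    {"dx":4.6,"dy":10,"dz":-3,"ax":0,"ay":0,"az":0,"claw":1},
    {"dx":4.6,"dy":11.7,"dz":-5,"ax":0,"ay":0,"az":0,"claw":1},
    {"dx":4.6,"dy":11.7,"dz":-5,"ax":0,"ay":0,"az":0,"claw":1},
  ],
)

```text
clock: 1.9
eef_pos: [572.7, 25.1, 337.1]
tool_rot: [-1.577, -0.006, -2.751]
force: [-1.4, 0.4, -0.3]
width: 0.2
```

```bash
python3 - <<'E'
from h import *
d=grab('scene','scene1'); s=read_state(); print(s['eef_pos'],s['force'],s['qpos'])
a=d['color'][140:380,230:470,::-1]; cv2.imwrite('pics/s1z.png',cv2.resize(a,(600,600),interpolation=cv2.INTER_CUBIC))
E
```

```text
[573.32016548  21.61267373 338.95196514] [-0.82572189 -1.2376656   0.5681108 ] [ 0.02418836  0.42209471 -0.16595297  1.57623079  0.07264874  1.15462995
 -1.34030678]
```

View pics/s1z.png

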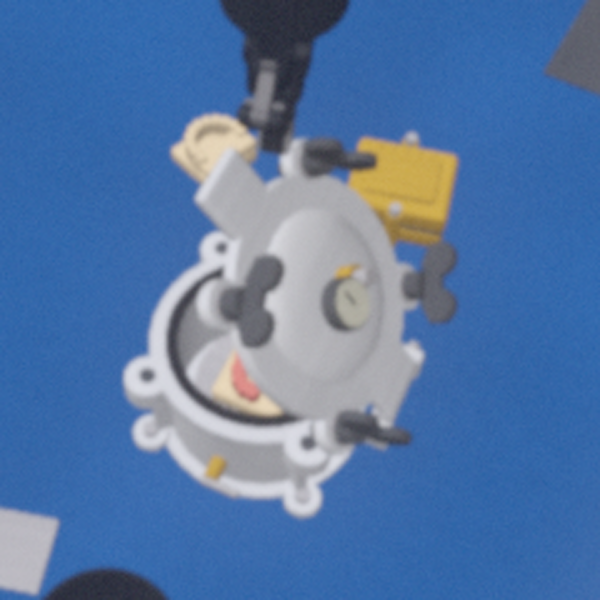

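servo_tool(
  increments=[
    {"dx":-1,"dy":-0.2,"dz":-2.2,"ax":0,"ay":0,"az":0,"claw":1},
    {"dx":-2,"dy":-0.4,"dz":-4.2,"ax":0,"ay":0,"az":0,"claw":1},
    {"dx":-2.5,"dy":-0.5,"dz":-4.8,"ax":0,"ay":0,"az":0,"claw":1},
    {"dx":-3,"dy":-0.6,"dz":-5.3,"ax":0,"ay":0,"az":0,"claw":1},
    {"dx":-3.5,"dy":-0.7,"dz":-5.8,"ax":0,"ay":0,"az":0,"claw":1},
    {"dx":-4.1,"dy":-0.8,"dz":-6.4,"ax":0,"ay":0,"az":0,"claw":1},
    {"dx":-4.7,"dy":-0.9,"dz":-6.9,"ax":0,"ay":0,"az":0,"claw":1},
  ],
)

```text
clock: 2.53
eef_pos: [531.0, 8.9, 275.0]
tool_rot: [-1.567, 0.008, -2.761]
force: [5.2, -0.1, 3.0]
width: -0.2
```

```bash
python3 - <<'E'
from h import *
d=grab('scene','scene2'); s=read_state(); print(s['eef_pos'],s['force'])
a=d['color'][140:380,230:470,::-1]; cv2.imwrite('pics/s2z.png',cv2.resize(a,(600,600),interpolation=cv2.INTER_CUBIC))
E
```

```text
[529.21916179   8.59714283 273.7645192 ] [3.67544143 0.06993736 0.42211931]
```

View pics/s2z.png

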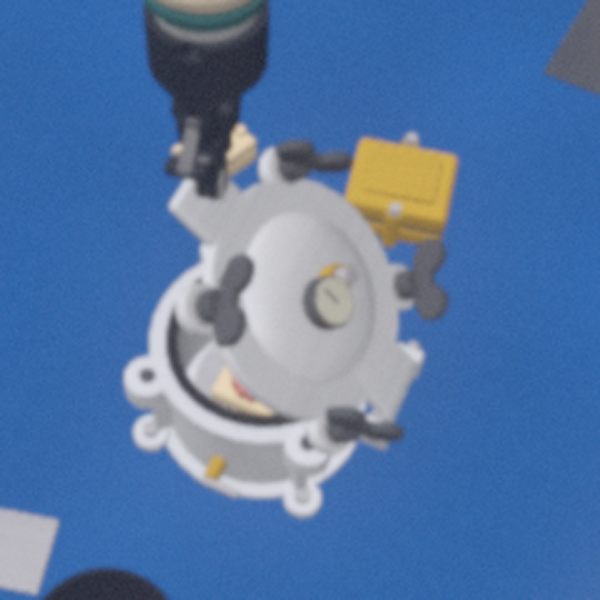

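servo_tool(
  increments=[
    {"dx":-0.8,"dy":-0.2,"dz":-0.9,"ax":0,"ay":0,"az":0,"claw":1},
    {"dx":-1.6,"dy":-0.3,"dz":-1.8,"ax":0,"ay":0,"az":0,"claw":1},
    {"dx":-2.3,"dy":-0.5,"dz":-2.7,"ax":0,"ay":0,"az":0,"claw":1},
    {"dx":-3.0,"dy":-0.6,"dz":-3.7,"ax":0,"ay":0,"az":0,"claw":1},
    {"dx":-3.6,"dy":-0.7,"dz":-4.8,"ax":0,"ay":0,"az":0,"claw":1},
    {"dx":-4.1,"dy":-0.8,"dz":-5.8,"ax":0,"ay":0,"az":0,"claw":1},
    {"dx":-4.6,"dy":-0.9,"dz":-6.9,"ax":0,"ay":0,"az":0,"claw":1},
    {"dx":-5.1,"dy":-1.0,"dz":-8.0,"ax":0,"ay":0,"az":0,"claw":1},
  ],
)

```text
clock: 3.25
eef_pos: [479.4, -1.0, 193.6]
tool_rot: [-1.568, 0.005, -2.76]
force: [3.8, -0.3, 2.6]
width: -0.1
```

servo_tool(
  increments=[
    {"dx":-0.2,"dy":0,"dz":-0.7,"ax":0,"ay":0,"az":0,"claw":1},
    {"dx":-0.4,"dy":-0.1,"dz":-1.4,"ax":0,"ay":0,"az":0,"claw":1},
    {"dx":-0.6,"dy":-0.1,"dz":-2.0,"ax":0,"ay":0,"az":0,"claw":1},
    {"dx":-0.8,"dy":-0.2,"dz":-2.6,"ax":0,"ay":0,"az":0,"claw":1},
    {"dx":-0.9,"dy":-0.2,"dz":-3.2,"ax":0,"ay":0,"az":0,"claw":1},
    {"dx":-1.0,"dy":-0.2,"dz":-3.7,"ax":0,"ay":0,"az":0,"claw":1},
    {"dx":-1.1,"dy":-0.2,"dz":-4.2,"ax":0,"ay":0,"az":0,"claw":1},
    {"dx":-1.2,"dy":-0.2,"dz":-4.7,"ax":0,"ay":0,"az":0,"claw":1},
  ],
)

```text
clock: 3.92
eef_pos: [464.6, -2.0, 144.8]
tool_rot: [-1.571, -0.0, -2.759]
force: [2.1, -2.0, 3.7]
width: 0.1
```

servo_tool(
  increments=[
    {"dx":0,"dy":0,"dz":-0.3,"ax":0,"ay":0,"az":0,"claw":1},
    {"dx":-0.1,"dy":0,"dz":-0.6,"ax":0,"ay":0,"az":0,"claw":1},
    {"dx":-0.1,"dy":0,"dz":-0.9,"ax":0,"ay":0,"az":0,"claw":1},
    {"dx":-0.1,"dy":0,"dz":-1.2,"ax":0,"ay":0,"az":0,"claw":1},
    {"dx":-0.2,"dy":0,"dz":-1.4,"ax":0,"ay":0,"az":0,"claw":1},
    {"dx":-0.2,"dy":0,"dz":-1.6,"ax":0,"ay":0,"az":0,"claw":1},
    {"dx":-0.2,"dy":0,"dz":-1.8,"ax":0,"ay":0,"az":0,"claw":1},
    {"dx":-0.2,"dy":0,"dz":-2.0,"ax":0,"ay":0,"az":0,"claw":1},
  ],
)

```text
clock: 4.58
eef_pos: [462.1, -2.1, 125.0]
tool_rot: [-1.571, -0.001, -2.759]
force: [-1.5, -2.5, 2.8]
width: 0.1
```

Force still low; creep on to the stop.

servo_tool(
  increments=[
    {"dx":0,"dy":0,"dz":-0.15,"ax":0,"ay":0,"az":0,"claw":1},
    {"dx":0,"dy":0,"dz":-0.25,"ax":0,"ay":0,"az":0,"claw":1},
    {"dx":0,"dy":0,"dz":-0.35,"ax":0,"ay":0,"az":0,"claw":1},
    {"dx":0,"dy":0,"dz":-0.45,"ax":0,"ay":0,"az":0,"claw":1},
    {"dx":0,"dy":0,"dz":-0.45,"ax":0,"ay":0,"az":0,"claw":1},
  ],
)

```text
clock: 5.0
eef_pos: [462.6, -1.6, 120.5]
tool_rot: [-1.571, -0.0, -2.759]
force: [0.2, 0.2, -0.1]
width: -0.3
```

servo_tool(
  increments=[
    {"dx":0,"dy":0,"dz":-0.1,"ax":0,"ay":0,"az":0,"claw":1},
    {"dx":0,"dy":0,"dz":-0.2,"ax":0,"ay":0,"az":0,"claw":1},
    {"dx":0,"dy":0,"dz":-0.2,"ax":0,"ay":0,"az":0,"claw":1},
  ],
)

```text
clock: 5.25
eef_pos: [463.0, -1.5, 120.0]
tool_rot: [-1.571, 0.001, -2.759]
force: [-4.1, -0.1, 16.6]
width: 0.2
```

```bash
python3 - <<'E'
from h import *
d=grab('scene','scene3'); s=read_state(); print(s['eef_pos'],s['force'])
a=d['color'][180:380,240:440,::-1]; cv2.imwrite('pics/s3z.png',cv2.resize(a,(600,600),interpolation=cv2.INTER_CUBIC))
E
```

```text
[462.96947194  -1.53155248 119.95344643] [-4.0405319  -0.57571367 15.38387819]
```

View pics/s3z.png

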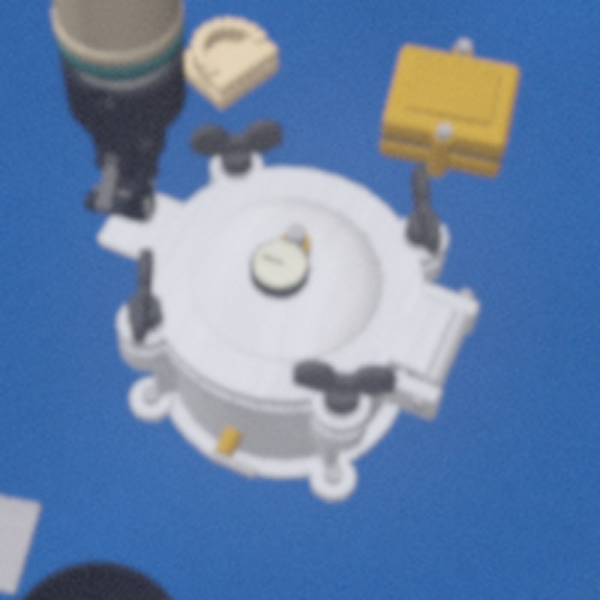

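```bash
python3 - <<'E'
from h import *
s=load('scene3')
S=lambda u,v:(240+u/3-.33,180+v/3-.33)
for n,a,b,(px,py) in (('fl',(193,137),(281,134),(-71,71)),('br',(296,374),(394,379),(71,-71)),('fr',(147,252),(142,335),(-71,-71)),('bl',(418,170),(428,245),(71,71))):
  A=onz(s,S(*a),155);B=onz(s,S(*b),155); d=B-A; ang=np.degrees(np.arctan2(d[1],d[0]))
  tight=np.degrees(np.arctan2(py,px)+YAW); q=1.4-np.radians((ang-tight+90)%180-90)
  print(n,(A+B)/2,P([px,py,153]),np.linalg.norm(d),ang,'tight',tight,'q',q, 'proj',(proj(s,P([px,py,153]))-[240,180])*3)
E
```

```text
fl [493.1394054   74.42035616 155.        ] [490.86527153  73.66286704 153.        ] 61.48904273644894 38.95851851634058 tight 146.40186012310338 q 0.13364741679323222 proj [232.78236532 135.43111885]
br [659.48929945 -37.56233059 155.        ] [658.13472847 -37.46286704 153.        ] 60.56020039730312 33.299165191651305 tight -33.59813987689662 q 0.23242176584274765 proj [342.01580668 375.75804251]
fr [521.74417916 -64.14256961 155.        ] [518.93713296 -65.53472847 153.        ] 62.6009992274922 -54.14458268646761 tight -123.59813987689662 q 0.18780674980483125 proj [139.00222813 292.55549718]
bl [629.75000138  99.97925669 155.        ] [630.06286704 101.73472847 153.        ] 61.539742207204576 -51.585947271671614 tight 56.40186012310338 q 0.14315013745851024 proj [423.38103245 206.0081147 ]
```

servo_tool(
  increments=[
    {"dx":0,"dy":0,"dz":2,"ax":0,"ay":0,"az":0,"claw":1},
    {"dx":0,"dy":0,"dz":5,"ax":0,"ay":0,"az":0.1,"claw":1},
    {"dx":0,"dy":0,"dz":8,"ax":0,"ay":0,"az":0.2,"claw":0.5},
    {"dx":0,"dy":0,"dz":11,"ax":0,"ay":0,"az":0.3,"claw":0},
    {"dx":0,"dy":0,"dz":14,"ax":0,"ay":0,"az":0.3,"claw":0},
  ],
)

```text
clock: 5.72
eef_pos: [463.0, -1.4, 260.3]
tool_rot: [-1.571, 0.001, -2.454]
force: [0.7, 0.2, -0.5]
width: 35.7
```

servo_tool(
  increments=[
    {"dx":1.2,"dy":3.3,"dz":0,"ax":0,"ay":0,"az":0,"claw":0},
    {"dx":2.4,"dy":6.6,"dz":-2,"ax":0,"ay":0,"az":0,"claw":0},
    {"dx":2.8,"dy":7.5,"dz":-4,"ax":0,"ay":0,"az":0,"claw":0},
    {"dx":2.8,"dy":7.5,"dz":-6,"ax":0,"ay":0,"az":0,"claw":0},
    {"dx":2.8,"dy":7.5,"dz":-6,"ax":0,"ay":0,"az":0,"claw":0},
  ],
)

```text
clock: 6.13
eef_pos: [488.8, 74.1, 195.8]
tool_rot: [-1.574, -0.004, -2.456]
force: [-0.7, -0.1, -0.1]
width: 42.9
```

```bash
python3 - <<'E'
from h import *
d=grab('wrist','w4'); s=read_state(); print(s['eef_pos'],s['tool_rot'],s['width'],s['force'])
a=s['eef_pos']
print(proj(d,a),proj(d,P([-71,71,153])),proj(d,P([-71,71,166])))
grab('top','top4')
E
```

```text
[489.52988281  73.39038546 197.3226059 ] [-1.57306308 -0.00319398 -2.45755198] 42.67206338335464 [ 0.27518872 -0.57176892  1.05839642]
[321.53802091 311.55219996] [322.99445721 269.53890381] [322.98355996 279.35367928]
```

View pics/w4.png

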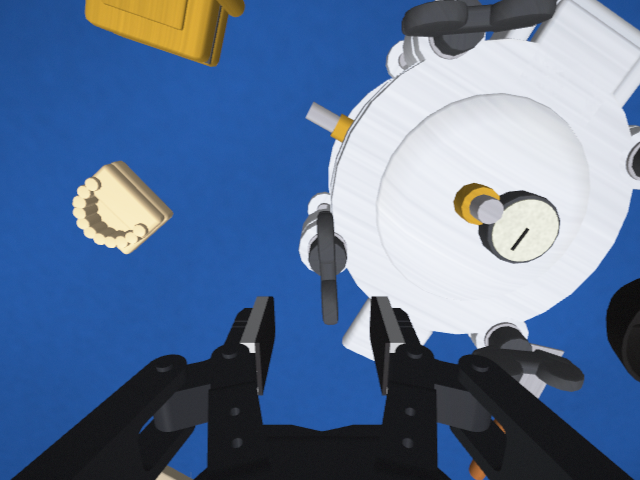

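View pics/top4.png

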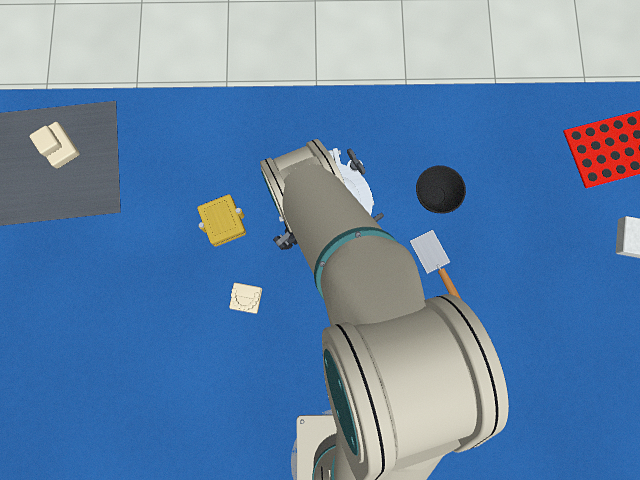

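```bash
python3 - <<'E'
from h import *
d=load('w4')
A=onz(d,(323,212),160);B=onz(d,(331,320),160);print((A+B)/2,np.linalg.norm(A-B),np.degrees(np.arctan2(*(A-B)[1::-1])))
E
```

```text
[494.99694872  74.07347238 160.        ] 63.979518380215964 43.475548765588236
```

servo_tool(
  increments=[
    {"dx":0.1,"dy":0,"dz":-2,"ax":0,"ay":0,"az":0.02,"claw":0},
    {"dx":0.2,"dy":0,"dz":-4,"ax":0,"ay":0,"az":0.02,"claw":0},
    {"dx":0.2,"dy":0,"dz":-5.2,"ax":0,"ay":0,"az":0.02,"claw":0},
    {"dx":0.2,"dy":0,"dz":-5.2,"ax":0,"ay":0,"az":0.02,"claw":0.3},
    {"dx":0.2,"dy":0,"dz":-5.2,"ax":0,"ay":0,"az":0.02,"claw":1},
    {"dx":0.2,"dy":0,"dz":-5.2,"ax":0,"ay":0,"az":0.02,"claw":1},
    {"dx":0.2,"dy":0,"dz":-5.2,"ax":0,"ay":0,"az":0.02,"claw":1},
    {"dx":0.2,"dy":0,"dz":-5.2,"ax":0,"ay":0,"az":0.02,"claw":1},
  ],
)

```text
clock: 6.9
eef_pos: [493.2, 73.6, 148.3]
tool_rot: [-1.57, 0.002, -2.438]
force: [-2.2, 2.4, 6.1]
width: 7.4
```

```bash
python3 - <<'E'
from h import *
d=grab('wrist','w5'); s=read_state(); print(s['eef_pos'],s['tool_rot'],s['width'],s['force'],s['torque'],s['qpos'])
E
```

```text
[493.20638241  73.60137132 148.25264751] [-1.57005026e+00  1.73467192e-03 -2.43807000e+00] 7.788981885200737 [-3.2510962   0.44381966  6.76973525] [0.32546846 0.62533547 0.22326901] [-0.03472997  0.54568529 -0.24520796  2.01415061  0.22321994  0.60493244
 -1.29708396]
```

View pics/w5.png

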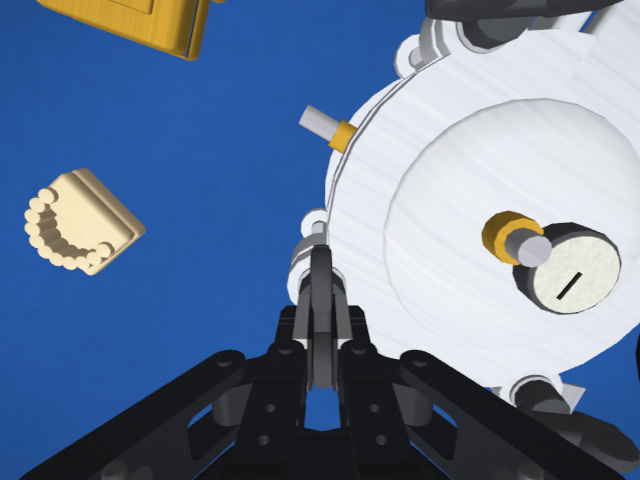

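servo_tool(
  increments=[
    {"dx":0,"dy":0,"dz":0.1,"ax":0,"ay":0,"az":-0.1,"claw":1},
    {"dx":0,"dy":0,"dz":0.1,"ax":0,"ay":0,"az":-0.21,"claw":1},
    {"dx":-0.05,"dy":0,"dz":0.1,"ax":0,"ay":0,"az":-0.32,"claw":1},
    {"dx":-0.05,"dy":0,"dz":0.1,"ax":0,"ay":0,"az":-0.43,"claw":1},
    {"dx":-0.1,"dy":0,"dz":0.1,"ax":0,"ay":0,"az":-0.54,"claw":1},
    {"dx":-0.1,"dy":0,"dz":0.1,"ax":0,"ay":0,"az":-0.65,"claw":1},
    {"dx":-0.1,"dy":0,"dz":0.1,"ax":0,"ay":0,"az":-0.76,"claw":1},
    {"dx":-0.1,"dy":0,"dz":0.1,"ax":0,"ay":0,"az":-0.87,"claw":1},
  ],
)

```text
clock: 7.62
eef_pos: [493.3, 72.8, 148.4]
tool_rot: [-1.571, 0.003, 2.97]
force: [1.8, -0.5, -4.4]
width: 7.6
```

```bash
python3 - <<'E'
from h import *
s=read_state(); print(s['eef_pos'],s['tool_rot'],s['width'],s['force'],s['torque'],s['qpos'])
E
```

```text
[493.29451453  72.81642861 148.3722263 ] [-1.57129958  0.0032211   2.96978072] 7.585714245954366 [ 1.84933947 -0.52212406 -4.42403611] [-0.19863389 -0.35792263  0.25322552] [-0.21005516  0.53634474  0.00969589  2.02036392 -0.00773042  0.5817357
 -1.93788389]
```

servo_tool(
  increments=[
    {"dx":0,"dy":0,"dz":0,"ax":0,"ay":0,"az":-0.1,"claw":1},
    {"dx":0,"dy":0,"dz":0,"ax":0,"ay":0,"az":-0.2,"claw":1},
    {"dx":0,"dy":0,"dz":0,"ax":0,"ay":0,"az":-0.3,"claw":1},
    {"dx":0,"dy":0,"dz":0,"ax":0,"ay":0,"az":-0.38,"claw":1},
    {"dx":0,"dy":0,"dz":0,"ax":0,"ay":0,"az":-0.43,"claw":1},
    {"dx":0,"dy":0,"dz":0,"ax":0,"ay":0,"az":-0.46,"claw":1},
  ],
)

```text
clock: 8.12
eef_pos: [493.1, 72.5, 148.4]
tool_rot: [-1.572, 0.003, 2.514]
force: [2.0, -2.0, -2.5]
width: 7.3
```

```bash
python3 - <<'E'
from h import *
s=read_state(); print(s['eef_pos'],s['tool_rot'],s['width'],s['force'],s['torque'],s['qpos'])
E
```

```text
[493.1217136   72.46983028 148.36711723] [-1.5718203   0.0027893   2.51355115] 7.273070577505598 [ 2.01887189 -2.02606558 -2.51425486] [-0.46143029 -0.40883857  0.72759022] [-0.30225974  0.54109006  0.14353248  2.02309896 -0.13178575  0.58327681
 -2.26784934]
```

servo_tool(
  increments=[
    {"dx":0,"dy":0,"dz":0,"ax":0,"ay":0,"az":-0.04,"claw":1},
    {"dx":0,"dy":0,"dz":0,"ax":0,"ay":0,"az":-0.07,"claw":1},
    {"dx":0,"dy":0,"dz":0,"ax":0,"ay":0,"az":-0.07,"claw":1},
  ],
)

```text
clock: 8.37
eef_pos: [493.1, 72.5, 148.4]
tool_rot: [-1.572, 0.003, 2.447]
force: [2.6, -3.5, -0.7]
width: 7.4
```

```bash
python3 - <<'E'
from h import *
s=read_state(); print(s['eef_pos'],s['tool_rot'],s['width'],s['force'],s['torque'],s['qpos'])
E
```

```text
[493.10636931  72.53380148 148.41821283] [-1.57173536  0.00289329  2.44710475] 7.3955667029283685 [ 2.64006797 -3.46937634 -0.71600363] [-0.73273791 -0.54864865  1.52641437] [-0.31610209  0.54228356  0.16321717  2.02337792 -0.14966178  0.58439671
 -2.3163609 ]
```

servo_tool(
  increments=[
    {"dx":0,"dy":0,"dz":0,"ax":0,"ay":0,"az":0,"claw":0.5},
    {"dx":0,"dy":0,"dz":0,"ax":0,"ay":0,"az":0.03,"claw":0},
    {"dx":0,"dy":0,"dz":0,"ax":0,"ay":0,"az":0.06,"claw":0},
    {"dx":0,"dy":0,"dz":1,"ax":0,"ay":0,"az":0.06,"claw":0},
    {"dx":0,"dy":0,"dz":4,"ax":0,"ay":0,"az":0.06,"claw":0},
    {"dx":0,"dy":0,"dz":7,"ax":0,"ay":0,"az":0.06,"claw":0},
  ],
)

```text
clock: 8.87
eef_pos: [490.5, 72.9, 218.4]
tool_rot: [-1.569, -0.003, 2.504]
force: [0.2, 0.7, 0.2]
width: 42.7
```

```bash
python3 - <<'E'
from h import *
s=read_state(); print(s['eef_pos'],s['tool_rot'],s['width'],s['force'],s['torque'],s['qpos'])
d=grab('wrist','w6');
d=grab('scene','scene6')
a=d['color'][180:380,240:440,::-1]; cv2.imwrite('pics/s6z.png',cv2.resize(a,(600,600),interpolation=cv2.INTER_CUBIC))
E
```

```text
[490.50748983  72.91235689 218.36029947] [-1.56852889 -0.00268984  2.50355851] 42.71747945773679 [0.22726633 0.72267292 0.2113686 ] [ 0.05059501 -0.01619992  0.02129363] [-0.32835344  0.43396653  0.17496882  1.95409199 -0.10635269  0.76571252
 -2.30108036]
```

View pics/w6.png

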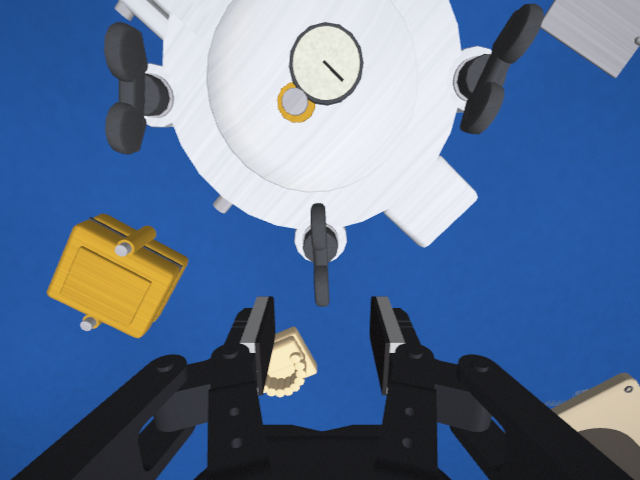

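View pics/s6z.png

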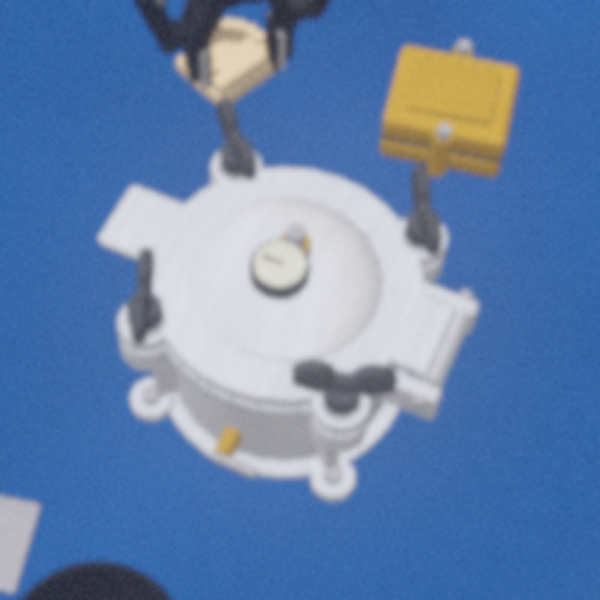

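servo_tool(
  increments=[
    {"dx":2,"dy":-1.3,"dz":0,"ax":0,"ay":0,"az":0.12,"claw":0},
    {"dx":4,"dy":-2.6,"dz":0,"ax":0,"ay":0,"az":0.24,"claw":0},
    {"dx":6,"dy":-4,"dz":0,"ax":0,"ay":0,"az":0.36,"claw":0},
    {"dx":8,"dy":-5.3,"dz":0,"ax":0,"ay":0,"az":0.48,"claw":0},
    {"dx":10,"dy":-6.6,"dz":0,"ax":0,"ay":0,"az":0.6,"claw":0},
    {"dx":12,"dy":-8,"dz":0,"ax":0,"ay":0,"az":0.72,"claw":0},
    {"dx":14,"dy":-9.3,"dz":0,"ax":0,"ay":0,"az":0.84,"claw":0},
    {"dx":16,"dy":-10.6,"dz":0,"ax":0,"ay":0,"az":0.96,"claw":0},
  ],
)

```text
clock: 9.63
eef_pos: [652.2, -33.8, 217.8]
tool_rot: [-1.572, -0.001, -2.814]
force: [1.6, 0.4, -0.2]
width: 42.5
```

servo_tool(
  increments=[
    {"dx":0.8,"dy":-0.4,"dz":-0.5,"ax":0,"ay":0,"az":0.11,"claw":0},
    {"dx":0.8,"dy":-0.4,"dz":-1,"ax":0,"ay":0,"az":0.22,"claw":0},
    {"dx":0.8,"dy":-0.4,"dz":-1.5,"ax":0,"ay":0,"az":0.26,"claw":0},
    {"dx":0.8,"dy":-0.4,"dz":-1.5,"ax":0,"ay":0,"az":0.26,"claw":0},
  ],
)

```text
clock: 9.97
eef_pos: [658.7, -37.3, 201.5]
tool_rot: [-1.573, -0.002, -2.559]
force: [-0.5, -0.4, 0.3]
width: 42.7
```

```bash
python3 - <<'E'
from h import *
s=read_state(); print(s['eef_pos'],s['tool_rot'],s['width'],s['force'],s['torque'],s['qpos'])
d=grab('wrist','w7');
E
```

```text
[658.69432681 -37.25429599 201.46549406] [-1.57319219e+00 -2.10164214e-03 -2.55891894e+00] 42.72568869014031 [-0.52655135 -0.44818855  0.30117028] [ 0.0029481   0.01791899 -0.03479842] [ 0.10723257  0.67776795 -0.16089146  1.51236652  0.12146161  0.96433867
 -1.07641457]
```

View pics/w7.png

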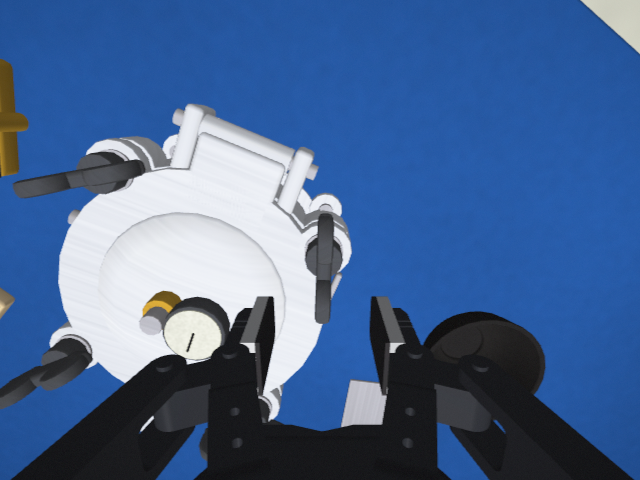

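servo_tool(
  increments=[
    {"dx":0,"dy":0,"dz":-2,"ax":0,"ay":0,"az":0,"claw":0},
    {"dx":0,"dy":0,"dz":-4,"ax":0,"ay":0,"az":0,"claw":0},
    {"dx":0,"dy":0,"dz":-5.4,"ax":0,"ay":0,"az":0,"claw":0},
    {"dx":0,"dy":0,"dz":-5.4,"ax":0,"ay":0,"az":0,"claw":0.3},
    {"dx":0,"dy":0,"dz":-5.4,"ax":0,"ay":0,"az":0,"claw":1},
    {"dx":0,"dy":0,"dz":-5.4,"ax":0,"ay":0,"az":0,"claw":1},
    {"dx":0,"dy":0,"dz":-5.4,"ax":0,"ay":0,"az":0,"claw":1},
    {"dx":0,"dy":0,"dz":-5.4,"ax":0,"ay":0,"az":0,"claw":1},
  ],
)

```text
clock: 10.68
eef_pos: [660.5, -37.0, 150.1]
tool_rot: [-1.57, 0.002, -2.56]
force: [0.1, -0.1, 1.3]
width: 7.3
```

```bash
python3 - <<'E'
from h import *
s=read_state(); print(s['eef_pos'],s['tool_rot'],s['width'],s['force'],s['torque'],s['qpos'])
d=grab('wrist','w8');
E
```

```text
[660.52412365 -36.9933912  150.05627762] [-1.56972980e+00  1.71458131e-03 -2.55981236e+00] 7.26831087370789 [ 0.07578656 -0.09837595  1.34947389] [ 0.02082594  0.03062849 -0.3147356 ] [ 0.1014022   0.73450609 -0.15192211  1.55811902  0.13453463  0.85719172
 -1.08891584]
```

View pics/w8.png

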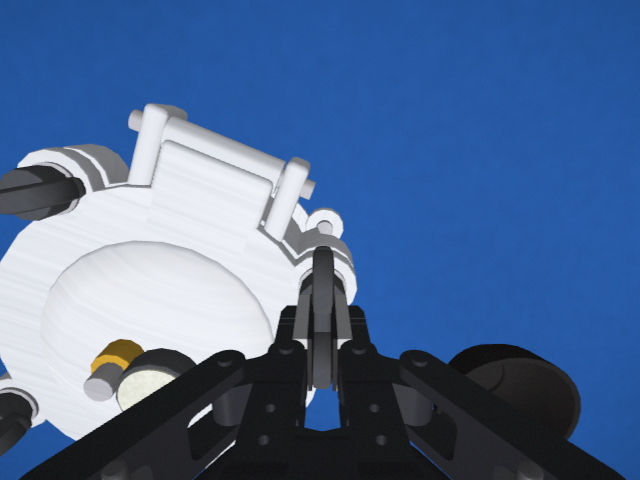

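servo_tool(
  increments=[
    {"dx":0,"dy":0,"dz":0,"ax":0,"ay":0,"az":-0.1,"claw":1},
    {"dx":0,"dy":0,"dz":0,"ax":0,"ay":0,"az":-0.21,"claw":1},
    {"dx":0,"dy":0,"dz":0,"ax":0,"ay":0,"az":-0.32,"claw":1},
    {"dx":0,"dy":0,"dz":0,"ax":0,"ay":0,"az":-0.43,"claw":1},
    {"dx":0,"dy":0,"dz":0,"ax":0,"ay":0,"az":-0.54,"claw":1},
    {"dx":0,"dy":0,"dz":0,"ax":0,"ay":0,"az":-0.65,"claw":1},
    {"dx":0,"dy":0,"dz":0,"ax":0,"ay":0,"az":-0.76,"claw":1},
    {"dx":0,"dy":0,"dz":0,"ax":0,"ay":0,"az":-0.87,"claw":1},
  ],
)

```text
clock: 11.4
eef_pos: [660.8, -38.9, 150.1]
tool_rot: [-1.569, 0.003, 2.85]
force: [0.9, -2.5, 1.0]
width: 7.5
```

servo_tool(
  increments=[
    {"dx":0,"dy":0,"dz":0,"ax":0,"ay":0,"az":-0.1,"claw":1},
    {"dx":0,"dy":0,"dz":0,"ax":0,"ay":0,"az":-0.18,"claw":1},
    {"dx":0,"dy":0,"dz":0,"ax":0,"ay":0,"az":-0.25,"claw":1},
    {"dx":0,"dy":0,"dz":0,"ax":0,"ay":0,"az":-0.3,"claw":1},
    {"dx":0,"dy":0,"dz":0,"ax":0,"ay":0,"az":-0.34,"claw":1},
    {"dx":0,"dy":0,"dz":0,"ax":0,"ay":0,"az":-0.38,"claw":1},
  ],
)

```text
clock: 11.9
eef_pos: [660.6, -39.6, 150.1]
tool_rot: [-1.569, 0.004, 2.476]
force: [-0.3, -5.2, 1.5]
width: 7.3
```

```bash
python3 - <<'E'
from h import *
s=read_state(); print(s['eef_pos'],s['tool_rot'],s['width'],s['force'],s['torque'],s['qpos'])
E
```

```text
[660.56844704 -39.58080976 150.12676475] [-1.56877771  0.00442163  2.47602438] 7.349858947934826 [-0.29964104 -5.1907622   1.49700284] [-0.97915969  0.01227291  1.46918755] [-0.09935254  0.74049785  0.19917269  1.56486919 -0.17281539  0.85114659
 -2.07359117]
```

servo_tool(
  increments=[
    {"dx":0,"dy":0,"dz":0,"ax":0,"ay":0,"az":0,"claw":0.5},
    {"dx":0,"dy":0,"dz":0,"ax":0,"ay":0,"az":0.03,"claw":0},
    {"dx":0,"dy":0,"dz":0,"ax":0,"ay":0,"az":0.06,"claw":0},
    {"dx":0,"dy":0,"dz":1,"ax":0,"ay":0,"az":0.06,"claw":0},
    {"dx":0,"dy":0,"dz":4,"ax":0,"ay":0,"az":0.06,"claw":0},
    {"dx":0,"dy":0,"dz":7,"ax":0,"ay":0,"az":0.06,"claw":0},
  ],
)

```text
clock: 12.4
eef_pos: [658.8, -36.5, 219.0]
tool_rot: [-1.57, -0.003, 2.535]
force: [0.8, 0.0, 0.2]
width: 42.4
```

```bash
python3 - <<'E'
from h import *
s=read_state(); print(s['eef_pos'],s['tool_rot'],s['width'],s['force'],s['torque'],s['qpos'])
d=grab('wrist','w9');
E
```

```text
[658.84935857 -36.47233454 218.99197191] [-1.56967451 -0.00288256  2.53511488] 42.407808331748384 [0.8355165  0.04781082 0.16230837] [-0.03103219 -0.08208113 -0.04791912] [-0.09954564  0.66435304  0.19642172  1.50075459 -0.14473085  0.99376899
 -2.04170086]
```

View pics/w9.png

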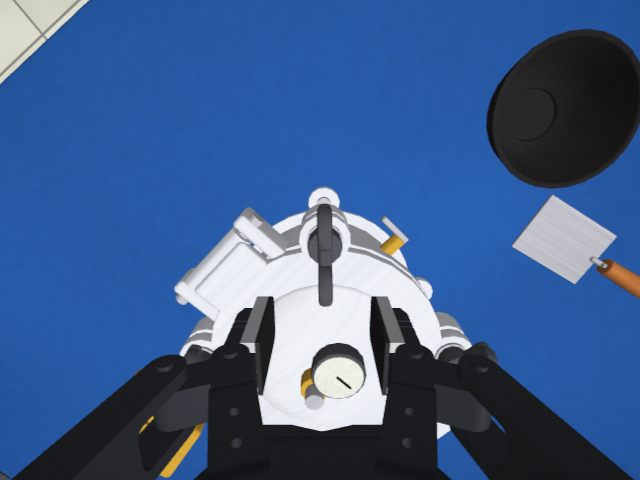

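servo_tool(
  increments=[
    {"dx":-1,"dy":-0.4,"dz":0,"ax":0,"ay":0,"az":0.12,"claw":0},
    {"dx":-2,"dy":-0.8,"dz":0,"ax":0,"ay":0,"az":0.24,"claw":0},
    {"dx":-3,"dy":-1.2,"dz":0,"ax":0,"ay":0,"az":0.36,"claw":0},
    {"dx":-4,"dy":-1.6,"dz":0,"ax":0,"ay":0,"az":0.48,"claw":0},
    {"dx":-5,"dy":-2,"dz":0,"ax":0,"ay":0,"az":0.6,"claw":0},
    {"dx":-6,"dy":-2.4,"dz":0,"ax":0,"ay":0,"az":0.72,"claw":0},
    {"dx":-7,"dy":-2.8,"dz":0,"ax":0,"ay":0,"az":0.84,"claw":0},
    {"dx":-8,"dy":-2.8,"dz":0,"ax":0,"ay":0,"az":0.96,"claw":0},
  ],
)

```text
clock: 13.12
eef_pos: [579.6, -66.0, 219.7]
tool_rot: [-1.57, 0.001, -2.784]
force: [0.2, 0.9, 0.4]
width: 42.9
```

servo_tool(
  increments=[
    {"dx":-1,"dy":0,"dz":0,"ax":0,"ay":0,"az":0.12,"claw":0},
    {"dx":-2,"dy":0,"dz":0,"ax":0,"ay":0,"az":0.24,"claw":0},
    {"dx":-3,"dy":0,"dz":0,"ax":0,"ay":0,"az":0.36,"claw":0},
    {"dx":-4,"dy":0,"dz":0,"ax":0,"ay":0,"az":0.48,"claw":0},
    {"dx":-5,"dy":0,"dz":0,"ax":0,"ay":0,"az":0.6,"claw":0},
    {"dx":-5.8,"dy":0,"dz":0,"ax":0,"ay":0,"az":0.72,"claw":0},
    {"dx":-5.8,"dy":0,"dz":0,"ax":0,"ay":0,"az":0.84,"claw":0},
    {"dx":-5.8,"dy":0,"dz":0,"ax":0,"ay":0,"az":0.96,"claw":0},
  ],
)

```text
clock: 13.78
eef_pos: [521.7, -65.1, 219.8]
tool_rot: [-1.569, -0.0, -1.823]
force: [-0.1, 0.1, -0.2]
width: 42.6
```

servo_tool(
  increments=[
    {"dx":0,"dy":0,"dz":0,"ax":0,"ay":0,"az":0.12,"claw":0},
    {"dx":0,"dy":0,"dz":0,"ax":0,"ay":0,"az":0.24,"claw":0},
    {"dx":0,"dy":0,"dz":-0.5,"ax":0,"ay":0,"az":0.36,"claw":0},
    {"dx":0,"dy":0,"dz":-0.9,"ax":0,"ay":0,"az":0.48,"claw":0},
    {"dx":0,"dy":0,"dz":-1.3,"ax":0,"ay":0,"az":0.6,"claw":0},
    {"dx":0,"dy":0,"dz":-1.6,"ax":0,"ay":0,"az":0.72,"claw":0},
    {"dx":0,"dy":0,"dz":-1.8,"ax":0,"ay":0,"az":0.84,"claw":0},
    {"dx":0,"dy":0,"dz":-1.8,"ax":0,"ay":0,"az":0.88,"claw":0},
  ],
)

```text
clock: 14.45
eef_pos: [521.9, -65.1, 201.1]
tool_rot: [-1.571, -0.0, -0.943]
force: [0.3, 0.4, 0.6]
width: 42.8
```

```bash
python3 - <<'E'
from h import *
s=read_state(); print(s['eef_pos'],s['tool_rot'],s['width'],s['force'],s['torque'],s['qpos'])
d=grab('wrist','w10');
E
```

```text
[521.91142898 -65.1384965  201.11422599] [-1.57050886e+00 -2.69462070e-04 -9.43453716e-01] 42.77724949573293 [0.27234043 0.43091281 0.6081395 ] [ 0.02461027  0.07045051 -0.00357999] [ 0.46027747  0.54466643 -0.57869522  1.88554739  0.39561199  0.82643271
  0.30244314]
```

View pics/w10.png

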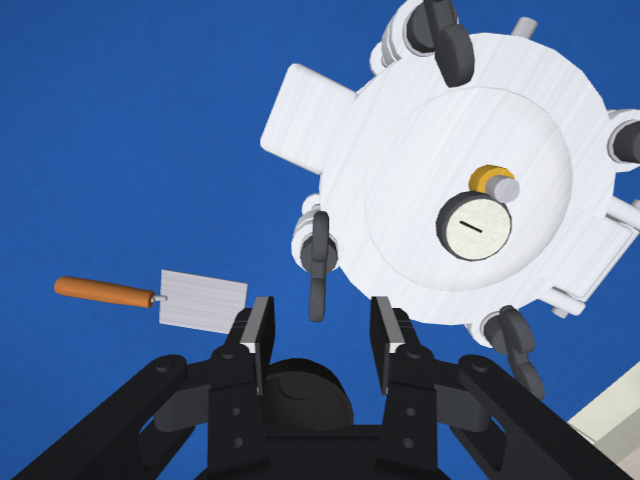

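servo_tool(
  increments=[
    {"dx":0,"dy":0,"dz":-2,"ax":0,"ay":0,"az":0,"claw":0},
    {"dx":0,"dy":0,"dz":-4,"ax":0,"ay":0,"az":0,"claw":0},
    {"dx":0,"dy":0,"dz":-5.2,"ax":0,"ay":0,"az":0,"claw":0},
    {"dx":0,"dy":0,"dz":-5.2,"ax":0,"ay":0,"az":0,"claw":0.3},
    {"dx":0,"dy":0,"dz":-5.2,"ax":0,"ay":0,"az":0,"claw":1},
    {"dx":0,"dy":0,"dz":-5.2,"ax":0,"ay":0,"az":0,"claw":1},
    {"dx":0,"dy":0,"dz":-5.2,"ax":0,"ay":0,"az":0,"claw":1},
    {"dx":0,"dy":0,"dz":-5.2,"ax":0,"ay":0,"az":0,"claw":1},
  ],
)

```text
clock: 15.17
eef_pos: [520.3, -66.3, 149.6]
tool_rot: [-1.574, -0.0, -0.951]
force: [-5.0, -2.6, 3.4]
width: 7.2
```

```bash
python3 - <<'E'
from h import *
s=read_state(); print(s['eef_pos'],s['tool_rot'],s['width'],s['force'],s['torque'],s['qpos'])
d=grab('wrist','w11');
E
```

```text
[520.28464187 -66.30657485 149.62082316] [-1.57432313e+00 -2.73098221e-04 -9.50919191e-01] 7.242834714202997 [-4.98863569 -2.60363906  3.40987498] [-0.45487298  1.02601269 -0.21591398] [ 0.42143242  0.61302496 -0.52602287  1.93635101  0.45968885  0.71534897
  0.23949705]
```

View pics/w11.png

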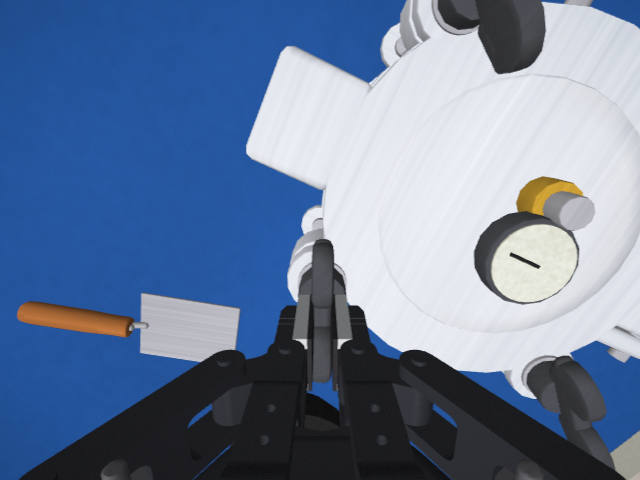

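servo_tool(
  increments=[
    {"dx":-0.1,"dy":0,"dz":0,"ax":0,"ay":0,"az":-0.1,"claw":1},
    {"dx":-0.1,"dy":-0.05,"dz":0,"ax":0,"ay":0,"az":-0.21,"claw":1},
    {"dx":-0.1,"dy":-0.05,"dz":0,"ax":0,"ay":0,"az":-0.32,"claw":1},
    {"dx":-0.1,"dy":-0.05,"dz":0,"ax":0,"ay":0,"az":-0.43,"claw":1},
    {"dx":-0.1,"dy":-0.05,"dz":0,"ax":0,"ay":0,"az":-0.54,"claw":1},
    {"dx":-0.1,"dy":-0.05,"dz":0,"ax":0,"ay":0,"az":-0.65,"claw":1},
    {"dx":-0.1,"dy":-0.05,"dz":0,"ax":0,"ay":0,"az":-0.76,"claw":1},
    {"dx":-0.1,"dy":-0.05,"dz":0,"ax":0,"ay":0,"az":-0.87,"claw":1},
  ],
)

```text
clock: 15.88
eef_pos: [519.7, -66.4, 149.6]
tool_rot: [-1.572, -0.002, -1.824]
force: [-4.0, -2.6, 2.0]
width: 7.6
```

servo_tool(
  increments=[
    {"dx":0,"dy":0,"dz":0,"ax":0,"ay":0,"az":-0.1,"claw":1},
    {"dx":0,"dy":0,"dz":0,"ax":0,"ay":0,"az":-0.2,"claw":1},
    {"dx":0,"dy":0,"dz":0,"ax":0,"ay":0,"az":-0.28,"claw":1},
    {"dx":0,"dy":0,"dz":0,"ax":0,"ay":0,"az":-0.34,"claw":1},
    {"dx":0,"dy":0,"dz":0,"ax":0,"ay":0,"az":-0.39,"claw":1},
    {"dx":0,"dy":0,"dz":0,"ax":0,"ay":0,"az":-0.42,"claw":1},
  ],
)

```text
clock: 16.38
eef_pos: [519.4, -66.3, 149.7]
tool_rot: [-1.571, -0.003, -2.236]
force: [-5.2, -3.7, 3.8]
width: 7.3
```

```bash
python3 - <<'E'
from h import *
s=read_state(); print(s['eef_pos'],s['tool_rot'],s['width'],s['force'],s['torque'],s['qpos'])
E
```

```text
[519.44788184 -66.25533467 149.666905  ] [-1.57108679 -0.00303955 -2.23599112] 7.28007312407157 [-5.24503272 -3.74964818  3.77681704] [-0.69987741  1.01128764  1.50208034] [ 0.17858234  0.56728589 -0.15759535  1.94603933  0.1453803   0.64098839
 -0.73682888]
```

Solid (1.5 N·m). Release, then on to the back left one.

servo_tool(
  increments=[
    {"dx":0,"dy":0,"dz":0,"ax":0,"ay":0,"az":0,"claw":0.5},
    {"dx":0,"dy":0,"dz":0,"ax":0,"ay":0,"az":0.03,"claw":0},
    {"dx":0,"dy":0,"dz":0,"ax":0,"ay":0,"az":0.06,"claw":0},
    {"dx":0,"dy":0,"dz":1,"ax":0,"ay":0,"az":0.06,"claw":0},
    {"dx":0,"dy":0,"dz":4,"ax":0,"ay":0,"az":0.06,"claw":0},
    {"dx":0,"dy":0,"dz":7,"ax":0,"ay":0,"az":0.06,"claw":0},
  ],
)

```text
clock: 16.88
eef_pos: [520.3, -65.3, 219.6]
tool_rot: [-1.573, -0.0, -2.178]
force: [0.2, -0.4, -0.6]
width: 42.6
```

```bash
python3 - <<'E'
from h import *
s=read_state(); print(s['eef_pos'],s['tool_rot'],s['width'],s['force'],s['torque'],s['qpos'])
d=grab('wrist','w12');
E
```

```text
[520.26461213 -65.25880487 219.55168423] [-1.57292546e+00 -4.05960244e-04 -2.17837868e+00] 42.57891269537063 [ 0.19550846 -0.44193788 -0.5899104 ] [-0.04301333 -0.06697562  0.00364737] [ 0.21155819  0.47028896 -0.20152581  1.87420818  0.12428377  0.81118635
 -0.66217068]
```

View pics/w12.png

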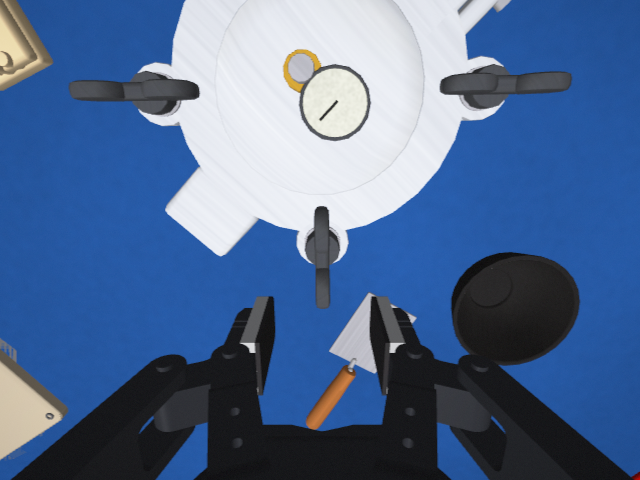

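servo_tool(
  increments=[
    {"dx":1.2,"dy":1.8,"dz":0,"ax":0,"ay":0,"az":0.12,"claw":0},
    {"dx":2.4,"dy":3.6,"dz":0,"ax":0,"ay":0,"az":0.24,"claw":0},
    {"dx":3.6,"dy":5.4,"dz":0,"ax":0,"ay":0,"az":0.36,"claw":0},
    {"dx":4.8,"dy":7.2,"dz":0,"ax":0,"ay":0,"az":0.48,"claw":0},
    {"dx":6,"dy":9,"dz":0,"ax":0,"ay":0,"az":0.6,"claw":0},
    {"dx":7.2,"dy":10.8,"dz":0,"ax":0,"ay":0,"az":0.72,"claw":0},
    {"dx":8.4,"dy":12.6,"dz":0,"ax":0,"ay":0,"az":0.84,"claw":0},
    {"dx":9.6,"dy":14.4,"dz":0,"ax":0,"ay":0,"az":0.96,"claw":0},
  ],
)

```text
clock: 17.6
eef_pos: [617.8, 79.4, 219.8]
tool_rot: [-1.569, -0.0, -1.213]
force: [-0.6, -0.2, 1.0]
width: 42.2
```

servo_tool(
  increments=[
    {"dx":1,"dy":1.4,"dz":0,"ax":0,"ay":0,"az":0.12,"claw":0},
    {"dx":1.4,"dy":2.2,"dz":-0.8,"ax":0,"ay":0,"az":0.24,"claw":0},
    {"dx":1.4,"dy":2.2,"dz":-1.8,"ax":0,"ay":0,"az":0.32,"claw":0},
    {"dx":1.4,"dy":2.2,"dz":-1.8,"ax":0,"ay":0,"az":0.32,"claw":0},
  ],
)

```text
clock: 17.93
eef_pos: [630.2, 100.9, 199.6]
tool_rot: [-1.572, 0.002, -0.896]
force: [-0.9, -1.2, -1.3]
width: 42.3
```

```bash
python3 - <<'E'
from h import *
s=read_state(); print(s['eef_pos'],s['tool_rot'],s['width'],s['force'],s['torque'],s['qpos'])
d=grab('wrist','w13');
E
```

```text
[630.23175639 100.88428797 199.64973859] [-1.57221224  0.00178207 -0.89588669] 42.305529728715825 [-0.89330706 -1.1537221  -1.25426046] [-0.04251473  0.0774127   0.01156177] [ 0.10580135  0.69275291 -0.52808942  1.57371959  0.39495663  0.98539023
  0.13174084]
```

View pics/w13.png

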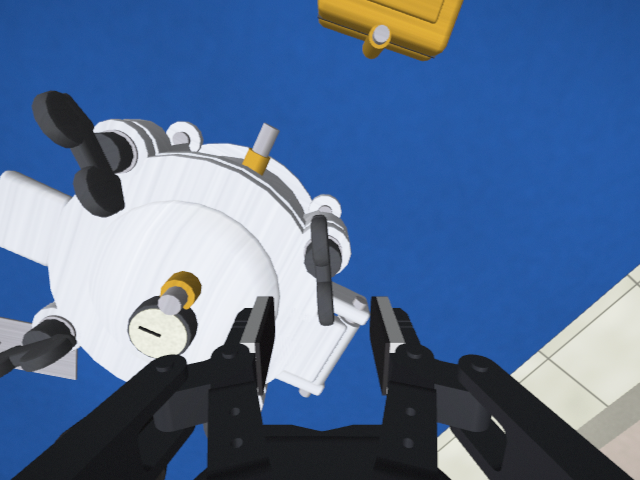

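servo_tool(
  increments=[
    {"dx":0,"dy":0,"dz":-2,"ax":0,"ay":0,"az":0.02,"claw":0},
    {"dx":0,"dy":0,"dz":-4,"ax":0,"ay":0,"az":0.02,"claw":0},
    {"dx":0,"dy":0,"dz":-5,"ax":0,"ay":0,"az":0.02,"claw":0},
    {"dx":0,"dy":0,"dz":-5,"ax":0,"ay":0,"az":0.02,"claw":0.3},
    {"dx":0,"dy":0,"dz":-5,"ax":0,"ay":0,"az":0.02,"claw":1},
    {"dx":0,"dy":0,"dz":-5,"ax":0,"ay":0,"az":0.02,"claw":1},
    {"dx":0,"dy":0,"dz":-5,"ax":0,"ay":0,"az":0.02,"claw":1},
    {"dx":0,"dy":0,"dz":-5,"ax":0,"ay":0,"az":0.02,"claw":1},
  ],
)

```text
clock: 18.65
eef_pos: [631.3, 100.4, 152.2]
tool_rot: [-1.57, -0.001, -0.879]
force: [-1.4, -1.4, 4.7]
width: 7.3
```

```bash
python3 - <<'E'
from h import *
s=read_state(); print(s['eef_pos'],s['tool_rot'],s['width'],s['force'],s['torque'],s['qpos'])
d=grab('wrist','w14');
E
```

```text
[631.27715742 100.40068281 152.2057811 ] [-1.56984298e+00 -1.27272471e-03 -8.78820664e-01] 7.334547868945518 [-1.43571815 -1.35206062  4.67945075] [-0.32305821  0.36267956  0.20059226] [ 0.0932548   0.74546284 -0.50528432  1.61719059  0.43655333  0.89202432
  0.11467962]
```

View pics/w14.png

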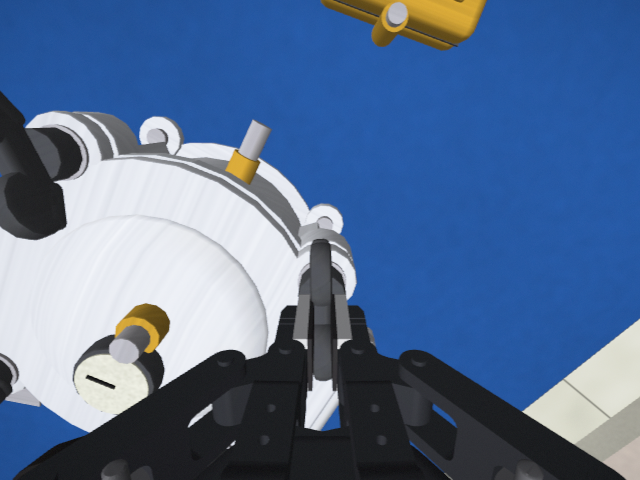

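servo_tool(
  increments=[
    {"dx":0,"dy":0,"dz":0,"ax":0,"ay":0,"az":-0.11,"claw":1},
    {"dx":0,"dy":0,"dz":0,"ax":0,"ay":0,"az":-0.22,"claw":1},
    {"dx":0,"dy":0,"dz":0,"ax":0,"ay":0,"az":-0.33,"claw":1},
    {"dx":0,"dy":0,"dz":0,"ax":0,"ay":0,"az":-0.44,"claw":1},
    {"dx":0,"dy":0,"dz":0,"ax":0,"ay":0,"az":-0.55,"claw":1},
    {"dx":0,"dy":0,"dz":0,"ax":0,"ay":0,"az":-0.66,"claw":1},
    {"dx":0,"dy":0,"dz":0,"ax":0,"ay":0,"az":-0.77,"claw":1},
    {"dx":0,"dy":0,"dz":0,"ax":0,"ay":0,"az":-0.88,"claw":1},
  ],
)

```text
clock: 19.37
eef_pos: [631.2, 100.3, 152.2]
tool_rot: [-1.569, -0.0, -1.764]
force: [-2.5, -1.9, 5.9]
width: 7.4
```

servo_tool(
  increments=[
    {"dx":0,"dy":0,"dz":0,"ax":0,"ay":0,"az":-0.1,"claw":1},
    {"dx":0,"dy":0,"dz":0,"ax":0,"ay":0,"az":-0.2,"claw":1},
    {"dx":0,"dy":0,"dz":0,"ax":0,"ay":0,"az":-0.3,"claw":1},
    {"dx":0,"dy":0,"dz":0,"ax":0,"ay":0,"az":-0.38,"claw":1},
    {"dx":0,"dy":0,"dz":0,"ax":0,"ay":0,"az":-0.43,"claw":1},
    {"dx":0,"dy":0,"dz":0,"ax":0,"ay":0,"az":-0.47,"claw":1},
  ],
)

```text
clock: 19.87
eef_pos: [631.2, 100.3, 152.2]
tool_rot: [-1.569, 0.0, -2.229]
force: [-1.6, -0.7, 6.4]
width: 7.2
```

```bash
python3 - <<'E'
from h import *
s=read_state(); print(s['eef_pos'],s['tool_rot'],s['width'],s['force'],s['torque'],s['qpos'])
E
```

```text
[631.15856041 100.34574429 152.20652652] [-1.56910667e+00  1.75192735e-04 -2.22916380e+00] 7.193574202072086 [-1.62654706 -0.6993996   6.42746962] [-0.4306822   0.51510326  0.96551161] [-0.12240043  0.70161664 -0.13354012  1.62442321  0.11919347  0.82229721
 -0.96423634]
```

servo_tool(
  increments=[
    {"dx":0,"dy":0,"dz":0,"ax":0,"ay":0,"az":-0.02,"claw":1},
    {"dx":0,"dy":0,"dz":0,"ax":0,"ay":0,"az":-0.05,"claw":1},
    {"dx":0,"dy":0,"dz":0,"ax":0,"ay":0,"az":-0.05,"claw":1},
  ],
)

```text
clock: 20.12
eef_pos: [631.1, 100.4, 152.2]
tool_rot: [-1.569, -0.0, -2.275]
force: [-2.1, -1.6, 6.4]
width: 7.2
```

```bash
python3 - <<'E'
from h import *
s=read_state(); print(s['tool_rot'],s['force'],s['torque'])
E
```

```text
[-1.56859588e+00 -1.42550410e-04 -2.27521064e+00] [-2.05545501 -1.63696538  6.38614065] [-0.56200873  0.51752015  1.37648918]
```

servo_tool(
  increments=[
    {"dx":0,"dy":0,"dz":0,"ax":0,"ay":0,"az":0,"claw":0.5},
    {"dx":0,"dy":0,"dz":0,"ax":0,"ay":0,"az":0.03,"claw":0},
    {"dx":0,"dy":0,"dz":0,"ax":0,"ay":0,"az":0.06,"claw":0},
    {"dx":0,"dy":0,"dz":1,"ax":0,"ay":0,"az":0.06,"claw":0},
    {"dx":0,"dy":0,"dz":4,"ax":0,"ay":0,"az":0.06,"claw":0},
    {"dx":0,"dy":0,"dz":7,"ax":0,"ay":0,"az":0.06,"claw":0},
  ],
)

```text
clock: 20.62
eef_pos: [629.9, 100.4, 220.8]
tool_rot: [-1.573, -0.002, -2.219]
force: [1.2, 0.1, 0.2]
width: 42.7
```

servo_tool(
  increments=[
    {"dx":0,"dy":0,"dz":2,"ax":0,"ay":0,"az":0,"claw":0},
    {"dx":-1,"dy":3,"dz":4,"ax":0,"ay":0,"az":0,"claw":0},
    {"dx":-2,"dy":6,"dz":6,"ax":0,"ay":0,"az":0,"claw":0},
    {"dx":-3,"dy":9,"dz":8,"ax":0,"ay":0,"az":0,"claw":0},
    {"dx":-4,"dy":12,"dz":10,"ax":0,"ay":0,"az":0,"claw":0},
    {"dx":-5,"dy":15,"dz":10,"ax":0,"ay":0,"az":0,"claw":0},
    {"dx":-6,"dy":18,"dz":10,"ax":0,"ay":0,"az":0,"claw":0},
    {"dx":-7,"dy":21,"dz":10,"ax":0,"ay":0,"az":0,"claw":0},
  ],
)

```text
clock: 21.28
eef_pos: [560.4, 312.1, 322.3]
tool_rot: [-1.57, 0.002, -2.219]
force: [0.8, 0.2, -1.2]
width: 42.7
```

```bash
python3 - <<'E'
from h import *
d=grab('scene','scene15'); a=d['color'][180:380,240:440,::-1]; cv2.imwrite('pics/s15z.png',cv2.resize(a,(600,600),interpolation=cv2.INTER_CUBIC))
d=grab('top','top15'); a=d['color'][115:315,195:395,::-1]; cv2.imwrite('pics/t15z.png',cv2.resize(a,(600,600),interpolation=cv2.INTER_CUBIC))
print(read_state()['clock'])
E
```

```text
21.3833
```

View pics/s15z.png

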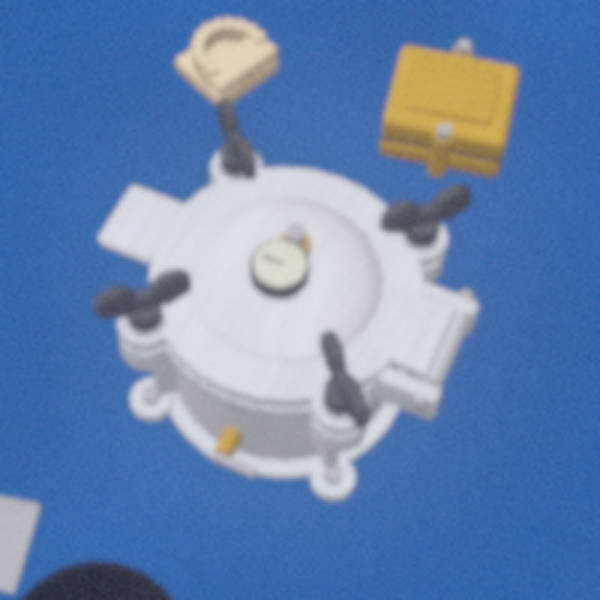

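View pics/top15.png

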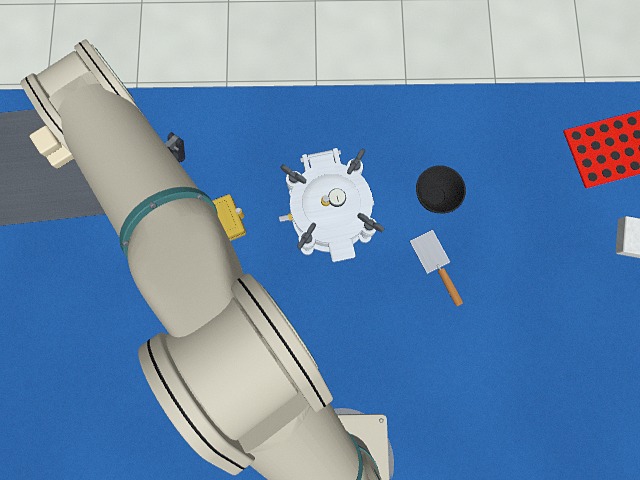

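```bash
python3 - <<'E'
from h import *
s=load('scene15'); t=load('top15')
for n,(px,py) in (('fl',(-71,71)),('br',(71,-71)),('fr',(-71,-71)),('bl',(71,71))):
  for d,nm in((s,'scene'),(t,'top')):
    c=proj(d,P([px,py,158])); g=cv2.cvtColor(d['color'],cv2.COLOR_RGB2GRAY).astype(int)
    hsv=cv2.cvtColor(d['color'],cv2.COLOR_RGB2HSV)
    m=((g<100)&(hsv[:,:,1]<90)).astype(np.uint8)
    n_,l,st,ce=cv2.connectedComponentsWithStats(m)
    ys,xs=np.nonzero(m); k=(np.hypot(xs-c[0],ys-c[1])<22)
    W=np.array([onz(d,(x,y),158)[:2] for x,y in zip(xs[k],ys[k])])
    u,sv,vt=np.linalg.svd(W-W.mean(0)); ang=np.degrees(np.arctan2(vt[0,1],vt[0,0]))
    tight=np.degrees(np.arctan2(py,px)+YAW)
    print(n,nm,k.sum(),W.mean(0).round(1),'off tight deg',round((ang-tight+90)%180-90,1))
E
```

```text
fl scene 100 [496.5  65.7] off tight deg -6.6
fl top 155 [487.8  72.3] off tight deg 1.6
br scene 48 [670.9 -52. ] off tight deg 0.7
br top 138 [651.8 -36.7] off tight deg -4.8
fr scene 211 [524.1 -72. ] off tight deg -0.8
fr top 171 [514.9 -64.4] off tight deg -1.3
bl scene 195 [636.4  94.7] off tight deg 8.7
bl top 157 [624.6  98.5] off tight deg -0.3
```

```bash
python3 - <<'E'
from h import *
t=load('top15')
a=t['color'][135:265,265:395,::-1].copy(); a=cv2.resize(a,(780,780)[:2],interpolation=cv2.INTER_CUBIC)[:600]
for px,py in ((-71,71),(71,-71),(-71,-71),(71,71)):
  q=[(proj(t,P([px*k,py*k,164]))-[264.5,134.5])*6 for k in (1-31/100.4,1+31/100.4)]
  cv2.line(a,*[tuple(int(v) for v in p) for p in q],(0,0,255),1)
cv2.imwrite('pics/t15q.png',a)
E
```

```text
(no output)
```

View pics/t15q.png

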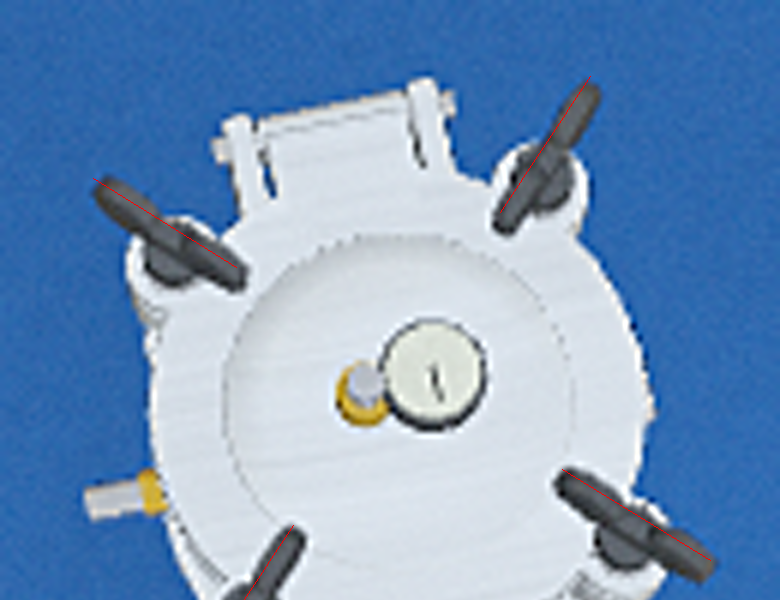

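```bash
python3 -c "
from h import *
s=read_state();print(s['clock'],s['force'],s['qd'].round(3));print(finish_job())"
```

```text
21.3833 [-0.65742158  0.30448418 -0.95414003] [ 0.058 -0.005  0.068  0.017  0.046  0.009  0.042]
the job is handed in; nothing more can be done
None
```

The cover is down on the gasket and all four wing screws are tight. I handed the job in at 21.4 s, with the arm clear of everything.

- **Cover:** I pushed it down slowly by the tongue with the closed fingers, using about 3–6 N. It met the stop at 120 mm, where the force rose to about 16 N, and it stayed down.
- **Screws:** I tightened them in the order front left, back right, front right, back left. Each turned at roughly 0.25 N·m and then came up solid at about 1.4–1.5 N·m.
- **Last checks:** In the last top view all four blades point at the cover's centre, within a few degrees. The flask, bowl, cast and spatula show no visible shift.
- **What disagreed:** An automatic blade-angle fit scattered by −7 to +9 degrees between the two cameras. The two worst values were the front left (−6.6°) and back left (+8.7°) screws in the blurry scene view. I relied instead on the torque readings, the sharper top view and, for the first three screws, the close-up wrist pictures. I took no wrist picture of the back left screw after releasing it.

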